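# Dump a batch of studs from the drop-bottom hopper

### The arm

A 6-joint arm with a two-finger parallel gripper is mounted at the origin on the work surface. World frame = base frame: x ahead of the robot, y to its left, z up, the work surface at z = 0. Lengths are in m, angles in rad, forces in N, time in s.
With the tool pointing down it reaches from about 0.375 to 0.9 m from the base axis. Payload 3.1 kg.
Tool frame: the origin (TCP) lies midway between the tips of the shut fingers; the grasp point (between the pads) lies robot.grip_depth behind it (robot.grip_depth is the distance from the TCP to the grasp point, in m); z points along the fingers, y is the line along which they close (so a half turn about z gives the same grasp; the last joint's range is limited). The gripper opens to 85 mm and grips with 20 to 120 N. Pads are 22 mm wide; open, the fingers measure 114 mm over their backs; the gripper's body (76 mm by 85 mm) begins 54 mm behind the grasp point. The pads swing forward as they close: fully open they stand 13 mm farther back than shut.
Start: joints at [1.056, 0.527, 1.433, -0, 1.181, -0.178], TCP at [0.206, 0.59, 0.231] pointing down, gripper open.
Joint ranges: [-3.08, 3.08], [-0.75, 2.2], [0.22, 2.44], [-1.43, 4.57], [0, 2.65], [-2.85, 2.85]. Speed limits (rad/s): [2.79, 2.79, 3.14, 3.14, 3.14, 3.14].

### API

Orientations are given as a 3x3 rotation matrix whose columns are the frame's x, y, z axes.
In Python, from plant import robot gives the robot as it stands. The module is installed in compiled form; this text tells all that it offers.
- The arm moves only by the tool carry_out, never from a script. Its argument "commands" is a list of rows, each a list of 2 entries, a list of its own where there are three numbers: the shift along the tool's x, y, z in cm, then the turn, a rotation vector about the tool's x, y, z in rad. In form: [[[x, y, z], [wx, wy, wz]], ...]. A call has 1 to 5 rows; each row is the pose to reach, as a shift and turn from the pose commanded when the call began, along the tool's axes at that moment; what a row does not reach only later rows make up. A row lasts 1/8 s, in which the tool goes at most 62.5 mm and 10.7 degrees, less where a joint would pass 70% of its speed; a pose out of reach is approached as far as the arm can. A call with a gripper value outside its range is refused whole. "jaw" is the gripper command: -1 is shut, 1 is fully open, values between are in proportion, set as the call begins (left out, the last holds). The fingers move at their own pace and stop on an object; "squeeze" is the grip in N (left out, the last holds). Time passes only in rows, so rows that repeat a pose let the fingers close. It gives the time, the measured TCP pose, the force, the opening and the grip force at its end, in the units of the state.
- robot.read_state(): the state, without advancing time (a new reading comes with each control period).
- robot.snapshot(name): name is "scene" or "top"; returns (picture, depth): 400x640x3 uint8, blue, green, red; 400x640 float32, m along the optical axis (not along the pixel's ray), 0 where there is no reading.
- robot.camera_params(name): a dict with "intrinsics" (3x3 intrinsics, pixels), "R" (3x3) and "t" (3): a world point X has camera coordinates R X + t. Camera axes: x right, y down, z forward; pixel columns grow to the right and rows downward; lengths in m; the calibration is good to about 2 mm. A picture is of the moment at which its call begins. camera_params takes no time and is no camera call.
- robot.close_job(): hands the job in; it is judged then, once.
The state is a dict: "clock": time; "joint_positions": joint angles; "qd": joint speeds; "effort": joint torques, N m; "eef_pos": TCP position; "orientation": TCP orientation; "wrist_force": force on the tool from outside, world axes, zero at the start; "torque": the same for the moment, N m; "opening": finger opening in m; "grip_force": force on a finger pad.
Only numpy, scipy, OpenCV 4.12 (cv2) and the standard library are available. Lean on these libraries where they do the work, as an engineer would, in place of code of your own. Each camera call takes 0.05 s, during which the arm holds its last target. There are 200 camera calls.

### The job

Put the empty two-handled pan on the bench squarely and centrally under the drop-bottom hopper; then lift the lever handle out of its notch, swing it across and let it drop into the other notch, so that the floor falls open and all six brass studs land in the pan. Then draw the full pan out to one side until it and its handles are wholly clear of the hopper stand, and let go of it level on the bench with every stud still in it; leave the lever in the open notch and do not knock the other things on the bench about.

Things in the scene. Friction and masses are not known exactly. Their poses are not given: they have to be found in the camera images.
- hopper: Drop-bottom hopper, fixed: a grey square sheet-steel box (100 x 100 mm outside, 92 inside, 162 to 253 mm above the bench) on four dark legs, with a hinged steel floor, 157 to 161 mm high when shut. Origin on the bench under the box's centre, z up, yaw within 0.25 rad of the world's. Lever and quadrant are before its -x face (robot side); the legs leave a tunnel along y for the pan
- tunnel (a point): Mid-height of the pan's tunnel, 70 mm above the hopper's origin, with the hopper's axes. The tunnel runs along y, open at both ends, free from x = -80 to +80 mm and up to 150 mm above the bench. Beside it: legs 14 mm square, 210 mm high, centred at x = -89 and +89, y = -45 and +45 mm, on skids 18 mm wide, 124 long in y, 10 high
- floor (a joint): The hopper's hinged floor, rad: 0 shut, about 1.0 hanging open. Hinge along y at its +x bottom edge; the free -x edge falls, to 58 mm above the bench or higher. A tongue on the -x edge rests on a roller at the foot of the lever; the floor falls by itself once the lever has swung about half way
- lever (a joint): Swing of the hand lever, rad: 0 shut, 0.64 open, about the hopper's x axis through point pivot. At 0 it leans 0.32 rad from upright towards the hopper's +y, at 0.64 it leans 0.32 rad towards -y. A steel quadrant plate beside it has two notches 9 mm wide, one for each end. It swings lightly (about 1 N at the ball) and stays where it is left
- pivot (a point): Pivot of the hand lever, 78 mm to -x of the hopper's origin and 205 mm above the bench; axes as the hopper's. The quadrant plate rises behind the lever to 76 mm from the pivot
- lift (a joint): Lift of the sprung handle (sleeve with ball) along the lever, m: 0 down, 0.016 fully up. Down in a notch its cross pin locks the lever; from 0.012 up the pin clears the quadrant's edge and the lever can swing. The pull needed is about 3 N at 0 and 6 N fully up; let go over a notch it drops to 0 by itself
- lift_ball (a point): Centre of the black ball knob, 32 mm in diameter, on top of the lever handle: 122 mm from the pivot along the lever when the lift is 0, about 321 mm above the bench. Below it is a sleeve 16 mm in diameter. Nothing stands beside the ball above the hopper's rim (253 mm) and the quadrant (281 mm)
- pan: Loose open aluminium pan, empty, about 0.3 kg: 130 mm (x) by 150 mm (y) outside, 42 mm high, 4 mm walls. Origin at the centre of the underside, z up. From the middle of both ends a wooden stub handle stands out along y: 16 mm thick in x, 76 to 138 mm from the origin, 22 to 44 mm high. It starts 0.28 to 0.45 m to the -y or +y side of the hopper, yaw within 0.7 rad of the world's
- tape: Bystander: tape measure, block 62 x 58 x 36 mm high; origin under its centre
- dye_jar: Bystander: small jar, 48 mm in diameter, 62 mm high; origin under its centre
- wax: Bystander: disc of wax, 46 mm in diameter, 26 mm high; origin under its centre
- hammer: Bystander: saddler's hammer lying along its x, 270 mm long, head (26 x 90 mm) at the +x end, 26 mm high; origin under its middle
- bell: Bystander: brass bell, 112 mm in diameter, 102 mm high; origin under its centre
- oil: Bystander: amber bottle, 64 mm in diameter, 170 mm high; origin under its centre
- anvil: Bystander: small round steel rivet anvil, 56 mm in diameter, 30 mm high; origin under its centre
- stud0: Brass screw-post stud, loose, 28 g: flat head 22 mm in diameter and 5 mm thick, shank 10 mm in diameter, 23 mm long in all; origin at the centre of the head's outer face. One of six, standing on its head on the hopper's floor at the start
- stud1: Brass screw-post stud, loose, 28 g: flat head 22 mm in diameter and 5 mm thick, shank 10 mm in diameter, 23 mm long in all; origin at the centre of the head's outer face. One of six, standing on its head on the hopper's floor at the start
- stud2: Brass screw-post stud, loose, 28 g: flat head 22 mm in diameter and 5 mm thick, shank 10 mm in diameter, 23 mm long in all; origin at the centre of the head's outer face. One of six, standing on its head on the hopper's floor at the start
- stud3: Brass screw-post stud, loose, 28 g: flat head 22 mm in diameter and 5 mm thick, shank 10 mm in diameter, 23 mm long in all; origin at the centre of the head's outer face. One of six, standing on its head on the hopper's floor at the start
- stud4: Brass screw-post stud, loose, 28 g: flat head 22 mm in diameter and 5 mm thick, shank 10 mm in diameter, 23 mm long in all; origin at the centre of the head's outer face. One of six, standing on its head on the hopper's floor at the start
- stud5: Brass screw-post stud, loose, 28 g: flat head 22 mm in diameter and 5 mm thick, shank 10 mm in diameter, 23 mm long in all; origin at the centre of the head's outer face. One of six, standing on its head on the hopper's floor at the start

How it is judged:
By the outcome, as a careful person would: the job done as asked, in the order asked, and still so for the second after the job is handed in, with the robot touching nothing.
It also fails if it takes over 72 s, if anything falls off the work surface, if the arm or the gripper's body presses on something with over 40 N, if the wrist force passes 120 N, or if a joint passes its speed limit or range.

## Working session

There is one attempt and no reset: what is moved stays moved. The work goes in short steps, Python scripts to look and compute and a tool call to move; the robot and the scene stay as the last step left them, time stands still between calls to the robot, and variables do not carry over. Pictures are saved under pics/ and viewed, at most 10 in all, crops included, and the job is handed in when it is done.

Besides the shell and the picture viewer there is one more tool, called after "Request:" by a JSON object that holds its "method" and its "body". carry_out: Moves the arm, as the interface text tells. Its arguments: {"type":"object","properties":{"commands":{"type":"array","items":{"type":"array"}},"jaw":{"type":"number"},"squeeze":{"type":"number"}},"required":["commands"]}

```bash
mkdir -p pics; python3 - <<'E'
from plant import robot
import cv2,numpy as np
s=robot.read_state();print(s, robot.grip_depth)
for n in("scene","top"):
    p,d=robot.snapshot(n);cv2.imwrite(f"pics/{n}0.png",p);np.save(f"{n}0.npy",d)
    print(n,robot.camera_params(n))
E
```

```text
{'clock': 0.0, 'joint_positions': array([ 1.05648830e+00,  5.28443984e-01,  1.43390103e+00, -1.67032533e-06,
        1.18137804e+00, -1.78512440e-01]), 'qd': array([-0.00097083,  0.00081081,  0.00030701, -0.0008074 , -0.00118129,
        0.00021291]), 'effort': array([ 8.05381715e-04, -4.42335856e+01, -1.78033519e+01, -1.70950620e-04,
        8.22378730e-03,  1.32941022e-05]), 'eef_pos': array([0.20557622, 0.58947323, 0.23034764]), 'orientation': array([[-9.44148458e-01,  3.29518732e-01, -1.04666633e-03],
       [ 3.29520179e-01,  9.44146709e-01, -1.85555506e-03],
       [ 3.76766425e-04, -2.09681712e-03, -9.99997731e-01]]), 'wrist_force': array([ 0.57805225, -0.34581956, -0.03387468]), 'torque': array([-0.03108917, -0.0284583 , -0.00112924]), 'grip_force': 0.0, 'opening': 0.08543917498698762} 0.0187
scene {'intrinsics': array([[390.87603366,   0.        , 320.76527108],
       [  0.        , 390.87603366, 198.65326116],
       [  0.        ,   0.        ,   1.        ]]), 'R': array([[ 4.57320056e-01,  8.89301980e-01, -5.96462578e-04],
       [ 6.73504752e-01, -3.46785008e-01, -6.52787490e-01],
       [-5.80732051e-01,  2.98131091e-01, -7.57540849e-01]]), 't': array([-0.28483635, -0.27625086,  1.78442616])}
top {'intrinsics': array([[388.96072595,   0.        , 324.09155547],
       [  0.        , 388.96072595, 198.26118133],
       [  0.        ,   0.        ,   1.        ]]), 'R': array([[-0.02582334, -0.99922277, -0.02978285],
       [-0.98381073,  0.0306877 , -0.17656364],
       [ 0.17734038,  0.02474122, -0.98383854]]), 't': array([0.0382182 , 0.64075046, 1.31150231])}
```

View pics/scene0.png

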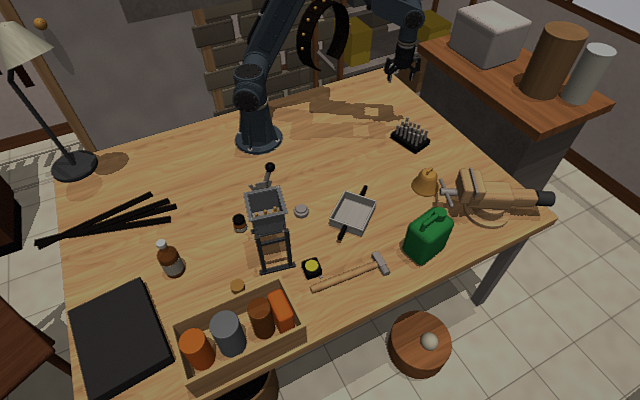

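View pics/top0.png

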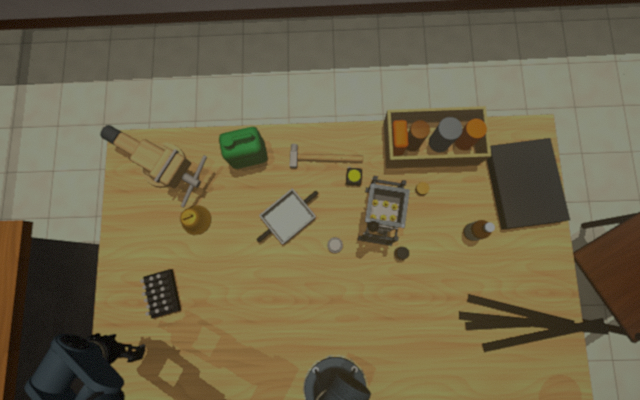

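Top view: pan centre at about (288,217) with handles at (313,195) and (263,238). The hopper is at (386,206) with the ball near (373,227). The anvil and wax discs are at (335,244) and (421,188), the tape at (354,177) and the jar at (401,253). Next I'll fit the poses from depth.

```bash
cat > h.py <<'E'
import cv2,numpy as np
from plant import robot
def cloud(n,d):
    c=robot.camera_params(n);K=c["intrinsics"];v,u=np.indices(d.shape)
    P=np.stack([(u-K[0,2])/K[0,0]*d,(v-K[1,2])/K[1,1]*d,d],-1)
    W=(P-c["t"])@c["R"]; W[d<=0]=np.nan
    return W
def sel(W,x,y,z):
    P=W.reshape(-1,3);lo,hi=np.array([x,y,z]).T
    return P[((P>lo)&(P<hi)).all(1)]
def rect(P):
    r=cv2.minAreaRect((P[:,:2]*1000).astype(np.float32));return np.round(r[0],1),np.round(r[1],1),round(r[2],1),len(P)
E
python3 - <<'E'
from h import *
T=cloud("top",np.load("top0.npy"));S=cloud("scene",np.load("scene0.npy"))
for nm,u,v in[("pan",288,217),("h1",313,195),("h2",263,238),("hop",386,206),("ball",373,227),("anv",335,244),("tape",354,177),("jar",401,253),("wax",421,188),("hammer",294,156),("bell",193,218),("bench",330,300)]: print(nm,T[v,u].round(3))
pc=T[217,288]; hc=T[206,386]
for nm,W in(("T",T),("S",S)):
    P=sel(W,(pc[0]-.17,pc[0]+.17),(pc[1]-.13,pc[1]+.13),(.03,.06)); 
    P=P[np.hypot(*(P-pc)[:,:2].T)<.105]; print(nm,"pan rim",rect(P),np.median(P[:,2]))
    P=sel(W,(pc[0]-.17,pc[0]+.17),(pc[1]-.15,pc[1]+.15),(.03,.06));P=P[np.hypot(*(P-pc)[:,:2].T)<.15]; 
    q=P[np.hypot(*(P-pc)[:,:2].T)>.105]; s=(q-pc)[:,1]>0; print(" handles",q[s].mean(0).round(4),q[~s].mean(0).round(4),s.sum(),(~s).sum())
    P=sel(W,(hc[0]-.12,hc[0]+.12),(hc[1]-.12,hc[1]+.12),(.235,.262));print(" hop rim",rect(P))
    P=sel(W,(hc[0]-.2,hc[0]+.05),(hc[1]-.12,hc[1]+.12),(.300,.35));print(" ball",P.mean(0).round(4),P.min(0).round(4),P.max(0).round(4),len(P))
    for z in((.19,.215),):
        P=sel(W,(hc[0]-.15,hc[0]+.15),(hc[1]-.12,hc[1]+.12),z);print(" legs",rect(P))
E
```

```text
pan [0.587 0.155 0.   ]
h1 [0.657 0.06  0.043]
h2 [0.509 0.239 0.04 ]
hop [ 0.591 -0.181  0.165]
ball [ 0.507 -0.119  0.337]
anv [ 0.482 -0.013  0.035]
tape [ 0.72  -0.089  0.037]
jar [ 0.443 -0.236  0.067]
wax [ 0.674 -0.329  0.024]
hammer [0.81  0.128 0.021]
bell [0.582 0.475 0.081]
bench [ 0.289  0.01  -0.001]
T pan rim (array([584.6, 153.9]), array([134.7, 208.7]), 38.7, 382) 0.043433186095998284
 handles [0.5091 0.2465 0.0419] [0.6592 0.0572 0.0421] 41 45
 hop rim (array([ 568.7, -171.7]), array([117.9, 140.5]), 78.7, 678)
 ball [ 0.5098 -0.1201  0.3311] [ 0.4967 -0.1343  0.3197] [ 0.525  -0.1063  0.3396] 101
 legs (array([ 579. , -173.4]), array([107.1, 191.5]), 79.2, 243)
S pan rim (array([586.3, 153.7]), array([134.8, 207.7]), 37.8, 401) 0.042454942056604834
 handles [0.5155 0.2466 0.0437] [0.6653 0.0564 0.0416] 24 52
 hop rim (array([ 578.3, -173.7]), array([118.1, 130. ]), 78.7, 672)
 ball [ 0.5188 -0.1242  0.3263] [ 0.5014 -0.1369  0.3009] [ 0.5303 -0.1071  0.3386] 94
 legs (array([ 604.3, -179. ]), array([109.2, 147.2]), 78.5, 397)
```

```bash
cat >> h.py <<'E'
from scipy.spatial.transform import Rotation as Ro
C=np.array([.580,-.174]);YH=-.197
def hop(x,y,z): c,s=np.cos(YH),np.sin(YH);return np.array([C[0]+c*x-s*y,C[1]+s*x+c*y,z])
def go(g,yaw,tilt=0):
    "grasp point g world; tool y along yaw; wrist leaned by tilt towards tool x"
    s=robot.read_state();R=s["orientation"]
    c,q=np.cos(yaw),np.sin(yaw)
    D=np.array([[-q,c,0],[c,q,0],[0,0,-1]]).T.T
    D=np.column_stack([[-q,c,0],[c,q,0],[0,0,-1]])@Ro.from_euler("y",-tilt).as_matrix()
    tcp=np.array(g)+D[:,2]*robot.grip_depth
    print("t",round(s["clock"],2),"shift",(R.T@(tcp-s["eef_pos"])*100).round(2),"rot",Ro.from_matrix(R.T@D).as_rotvec().round(3),"F",s["wrist_force"].round(1),"open",round(s["opening"],4))
def gp():
    s=robot.read_state();return s["eef_pos"]-s["orientation"][:,2]*robot.grip_depth
E
python3 -c "
from h import *
go([.516,.242,.14],.67,.4)"
```

```text
t 0.1 shift [-41.38 -22.95  10.79] rot [ 0.111 -0.389  0.558] F [-0.3 -0.2  0.5] open 0.0856
```

Request:
{"method": "carry_out", "body": {"commands": [[[-10,-5.5,0],[0.03,-0.1,0.14]],[[-16,-9,0],[0.06,-0.2,0.28]],[[-22,-12,1],[0.08,-0.3,0.42]],[[-28,-15,3],[0.11,-0.389,0.558]],[[-33,-18,5],[0.11,-0.389,0.558]]], "jaw": 1, "squeeze": 60}}

```text
clock: 0.72
eef_pos: [0.4145, 0.3611, 0.1979]
orientation: [[-0.572, 0.783, 0.244], [0.722, 0.622, -0.302], [-0.389, 0.003, -0.921]]
wrist_force: [-0.1, 0.2, 0.1]
opening: 0.0855
grip_force: 0.0
```

```bash
python3 -c "
from h import *
go([.516,.242,.11],.67,.4)"
```

```text
t 0.72 shift [-10.99   0.49  16.05] rot [ 0.004 -0.001  0.   ] F [-0.1  0.2  0.1] open 0.0855
```

Request:
{"method": "carry_out", "body": {"commands": [[[-5,0.2,5],[0,0,0]],[[-8,0.4,9],[0,0,0]],[[-11,0.5,14],[0,0,0]],[[-11,0.5,16],[0,0,0]],[[-11,0.5,16],[0,0,0]]]}}

```text
clock: 1.35
eef_pos: [0.5186, 0.2347, 0.0922]
orientation: [[-0.571, 0.785, 0.239], [0.724, 0.619, -0.305], [-0.387, -0.001, -0.922]]
wrist_force: [-0.7, -0.4, -0.0]
opening: 0.0854
grip_force: 0.0
```

```bash
python3 -c "
from h import *
go([.516,.242,.035],.67,.4)
p,d=robot.snapshot('top');cv2.imwrite('pics/a.png',cv2.resize(p[120:320,180:440],None,fx=3,fy=3))"
```

```text
t 1.35 shift [2.89 0.26 6.86] rot [-0.002 -0.002 -0.002] F [-0.7 -0.4 -0. ] open 0.0854
```

View pics/a.png

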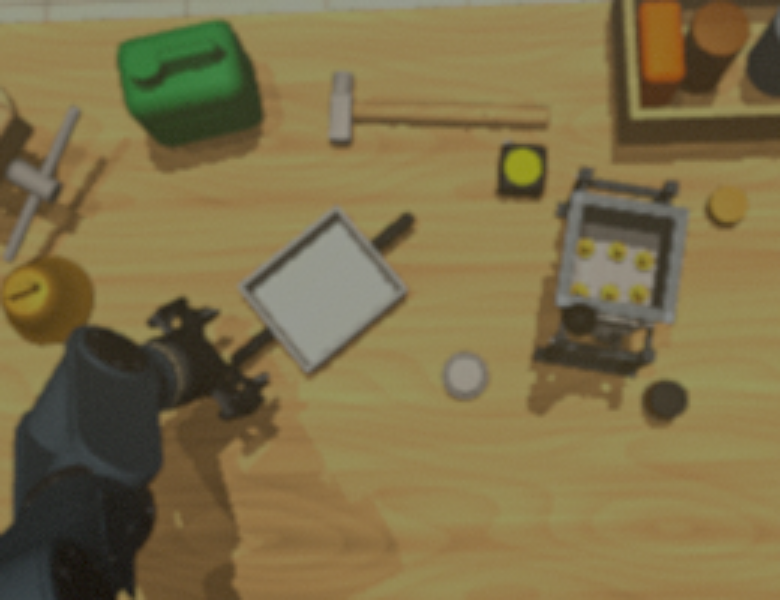

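The crop shows the fingers straddling the near handle, whose end is at about (237,357), and the pan is undisturbed. I'll lower and close.

Request:
{"method": "carry_out", "body": {"commands": [[[1.5,0.2,3.4],[0,0,0]],[[2.9,0.25,6.8],[0,0,0]],[[2.9,0.25,6.8],[0,0,0]]]}}

```text
clock: 1.78
eef_pos: [0.5197, 0.2386, 0.019]
orientation: [[-0.574, 0.783, 0.241], [0.721, 0.622, -0.304], [-0.388, -0.001, -0.922]]
wrist_force: [-0.7, 0.3, 1.5]
opening: 0.0853
grip_force: 0.0
```

Request:
{"method": "carry_out", "body": {"commands": [[[0,0,0],[0,0,0]],[[0,0,0],[0,0,0]],[[0,0,0],[0,0,0]],[[0,0,0],[0,0,0]],[[0,0,0],[0,0,0]]], "jaw": -1, "squeeze": 50}}

```text
clock: 2.4
eef_pos: [0.5216, 0.2383, 0.0212]
orientation: [[-0.57, 0.784, 0.244], [0.723, 0.62, -0.303], [-0.389, 0.004, -0.921]]
wrist_force: [-0.7, 1.0, 5.1]
opening: 0.0151
grip_force: 50.7
```

```bash
python3 - <<'E'
from h import *
print(gp())
# pan pivot about its centre: keep grasp 0.112 along pan y
pc=np.array([.5855,.154])
for yaw in(.25,-.197):
    go([*(pc+.112*np.array([-np.sin(yaw),np.cos(yaw)])),.035],yaw,.4)
E
```

```text
[0.51698466 0.24394874 0.03846354]
t 2.4 shift [-0.79  4.05  0.73] rot [ 0.167 -0.001  0.385] F [-0.7  1.   5.1] open 0.0151
t 2.4 shift [-3.35  7.76  1.82] rot [ 0.341 -0.002  0.797] F [-0.7  1.   5.1] open 0.0151
```

```bash
cat >> h.py <<'E'
def pan(cx,cy,yaw,z=.037,r=.113,tilt=.4): go([cx-r*np.sin(yaw),cy+r*np.cos(yaw),z],yaw,tilt)
E
python3 - <<'E'
from h import *
e=hop(0,.31,0);print(e)
for f in(.1,.2,.3,.4,.5): pan(.5855+f*(e[0]-.5855),.154+f*(e[1]-.154),.67+f*(-.867))
E
```

```text
[0.64067575 0.13000403 0.        ]
t 2.4 shift [-0.47  0.98  0.36] rot [ 0.037 -0.     0.078] F [-0.7  1.   5.1] open 0.0151
t 2.4 shift [-1.07  2.17  0.62] rot [ 0.071 -0.001  0.158] F [-0.7  1.   5.1] open 0.0151
t 2.4 shift [-1.74  3.35  0.91] rot [ 0.105 -0.001  0.237] F [-0.7  1.   5.1] open 0.0151
t 2.4 shift [-2.47  4.51  1.22] rot [ 0.138 -0.001  0.317] F [-0.7  1.   5.1] open 0.0151
t 2.4 shift [-3.28  5.64  1.57] rot [ 0.172 -0.001  0.397] F [-0.7  1.   5.1] open 0.0151
```

Request:
{"method": "carry_out", "body": {"commands": [[[-0.5,1.0,0.3],[0.036,0,0.078]],[[-1.1,2.2,0.6],[0.07,0,0.158]],[[-1.75,3.35,0.9],[0.105,0,0.237]],[[-2.5,4.5,1.2],[0.138,0,0.317]],[[-3.3,5.65,1.55],[0.172,0,0.397]]]}}

```text
clock: 3.02
eef_pos: [0.584, 0.245, 0.021]
orientation: [[-0.214, 0.974, 0.081], [0.896, 0.228, -0.38], [-0.389, -0.008, -0.921]]
wrist_force: [-12.4, 3.0, 15.0]
opening: 0.0155
grip_force: 52.4
```

```bash
python3 - <<'E'
from h import *
e=hop(0,.31,0)
for f in(.6,.7,.8,.9,1): pan(.5855+f*(e[0]-.5855),.154+f*(e[1]-.154),.67+f*(-.867))
E
```

```text
t 3.02 shift [-0.43  1.82  0.3 ] rot [ 0.024 -0.     0.078] F [-12.4   3.   15. ] open 0.0155
t 3.02 shift [-0.87  3.21  0.48] rot [0.057 0.    0.157] F [-12.4   3.   15. ] open 0.0155
t 3.02 shift [-1.38  4.59  0.68] rot [0.091 0.001 0.237] F [-12.4   3.   15. ] open 0.0155
t 3.02 shift [-1.97  5.95  0.91] rot [0.125 0.001 0.317] F [-12.4   3.   15. ] open 0.0155
t 3.02 shift [-2.62  7.28  1.18] rot [0.159 0.001 0.397] F [-12.4   3.   15. ] open 0.0155
```

Request:
{"method": "carry_out", "body": {"commands": [[[-0.5,1.6,0.0],[0.024,0,0.078]],[[-1.0,3.0,0.2],[0.057,0,0.157]],[[-1.55,4.4,0.35],[0.091,0,0.237]],[[-2.15,5.75,0.55],[0.125,0,0.317]],[[-2.8,7.1,0.8],[0.159,0,0.397]]]}}

```text
clock: 3.65
eef_pos: [0.6635, 0.2327, 0.0215]
orientation: [[0.178, 0.981, -0.071], [0.904, -0.192, -0.382], [-0.389, 0.004, -0.921]]
wrist_force: [-0.1, -1.1, -2.6]
opening: 0.0153
grip_force: 49.5
```

```bash
python3 - <<'E'
from h import *
W={}
for n in("top","scene"):
    p,d=robot.snapshot(n);W[n]=cloud(n,d)
    if n=="top": cv2.imwrite('pics/b.png',cv2.resize(p[120:320,180:440],None,fx=3,fy=3))
    # inner pan floor/rim: points z<.05 within 0.1 of expected centre
    P=sel(W[n],(.53,.75),(.03,.22),(.034,.05));P=P[np.hypot(P[:,0]-.64,P[:,1]-.13)<.1];print(n,rect(P))
print(gp());pan(*hop(0,.31,0)[:2],YH)
E
```

```text
top (array([640.2, 126.4]), array([191.8, 134.7]), 78.9, 327)
scene (array([644.8, 125.1]), array([191.7, 137.1]), 79.3, 365)
[0.66688692 0.23949972 0.03894756]
t 3.75 shift [ 0.11 -0.44  0.16] rot [ 0.008 -0.003  0.001] F [ 0.6  0.6 -0.7] open 0.0151
```

View pics/b.png

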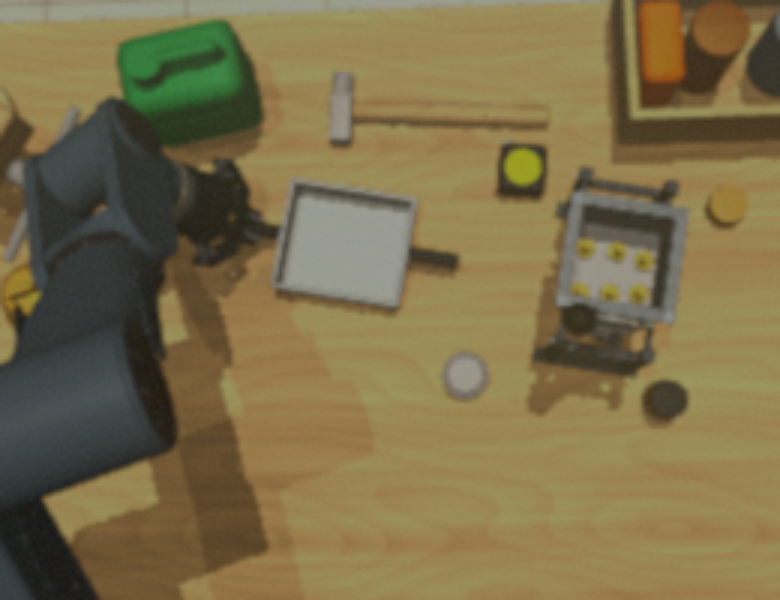

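Pan is square to the tunnel (centre at crop (345,245)) with a clear path between tape and anvil. Next I'll slide it in.

```bash
python3 - <<'E'
from h import *
s=robot.read_state();R=s["orientation"];c,q=np.cos(YH),np.sin(YH)
for x,y in((-.0025,-.10),(-.0025,-.20),(-.0025,-.3075)): print((R.T@np.array([c*x-q*y,q*x+c*y,0])*100).round(2))
E
```

```text
[-9.22 -0.29  3.86]
[-18.45  -0.33   7.72]
[-28.36  -0.38  11.88]
```

Request:
{"method": "carry_out", "body": {"commands": [[[-2.5,-0.2,1.05],[0,0,0]],[[-5,-0.3,2.1],[0,0,0]],[[-8,-0.3,3.35],[0,0,0]],[[-11,-0.3,4.6],[0,0,0]],[[-14,-0.3,5.85],[0,0,0]]]}}

```text
clock: 4.38
eef_pos: [0.6311, 0.0851, 0.0223]
orientation: [[0.175, 0.982, -0.068], [0.906, -0.187, -0.38], [-0.386, 0.005, -0.923]]
wrist_force: [1.0, 0.6, -2.1]
opening: 0.0151
grip_force: 49.7
```

```bash
python3 - <<'E'
from h import *
go([*hop(0,.113,0)[:2],.038],YH,.4); s=robot.read_state(); print(gp(),s["wrist_force"])
W=cloud("top",robot.snapshot("top")[1]);e=hop(0,.156,0)
P=sel(W,(e[0]-.12,e[0]+.12),(e[1]-.12,e[1]+.12),(.034,.05));P=P[np.hypot(P[:,0]-e[0],P[:,1]-e[1])<.1];print(e,rect(P))
E
```

```text
t 4.38 shift [-14.56  -0.08   6.25] rot [ 0.008 -0.004  0.006] F [ 1.   0.6 -2.1] open 0.0151
[0.6323807  0.09224684 0.0395409 ] [ 0.95650949  0.61554493 -2.10573046]
[ 0.61053361 -0.02101732  0.        ] (array([608.7, -20.5]), array([167.1, 193. ]), 6.7, 337)
```

Request:
{"method": "carry_out", "body": {"commands": [[[-2.5,0,1.05],[0,0,0.003]],[[-5,0,2.1],[0,0,0.006]],[[-7.5,0,3.15],[0,0,0.006]],[[-10,-0.05,4.2],[0,0,0.006]],[[-12,-0.05,5.05],[0,0,0.006]]]}}

```text
clock: 5.05
eef_pos: [0.6062, -0.0429, 0.0223]
orientation: [[0.181, 0.981, -0.068], [0.904, -0.194, -0.38], [-0.387, 0.007, -0.922]]
wrist_force: [0.8, 1.3, -2.0]
opening: 0.0153
grip_force: 49.7
```

Request:
{"method": "carry_out", "body": {"commands": [[[-1.2,0,0.5],[0,0,0]],[[-2.4,0,1.05],[0,0,0]],[[-2.4,0,1.05],[0,0,0]]]}}

```text
clock: 5.42
eef_pos: [0.6018, -0.0695, 0.022]
orientation: [[0.182, 0.981, -0.069], [0.903, -0.195, -0.382], [-0.388, 0.007, -0.922]]
wrist_force: [-0.9, -1.5, -2.9]
opening: 0.015
grip_force: 49.5
```

```bash
python3 - <<'E'
from h import *
pan(*C,YH,.038); print(gp())
ims=[]
for n in("top","scene"):
    p,d=robot.snapshot(n);ims.append(cv2.resize(p[140:280,320:460] if n=="top" else p[145:285,205:345],(400,400),interpolation=cv2.INTER_CUBIC)); np.save(n+"1.npy",d)
    W=cloud(n,d)
    # pan in hopper frame
    P=sel(W,(.4,.8),(-.4,.1),(.005,.06));q=(P[:,:2]-C)@np.array([[np.cos(YH),-np.sin(YH)],[np.sin(YH),np.cos(YH)]])
    m=(abs(q[:,0])<.078)&(abs(q[:,1])<.145); q=q[m];z=P[m,2]
    r=q[z>.034]; h=r[(abs(r[:,0])<.02)&(r[:,1]<-.08)]
    print(n,"rim",r.min(0).round(4),r.max(0).round(4),"far handle",len(h),h.mean(0).round(4) if len(h) else 0,h.min(0).round(4) if len(h) else 0, h.max(0).round(4) if len(h) else 0)
    w=r[(abs(r[:,1])<.075)];
    for a,b in((-.075,-.05),(.05,.075)):
        t=r[(r[:,1]>a)&(r[:,1]<b)];print("  band",a,len(t),t[:,0].min().round(4) if len(t) else 0,t[:,0].max().round(4) if len(t) else 0)
cv2.imwrite("pics/c.png",np.hstack(ims))
E
```

```text
t 5.42 shift [-0.05 -0.09  0.15] rot [ 0.007 -0.002 -0.002] F [-0.9 -1.5 -2.9] open 0.015
[ 0.60304514 -0.06234315  0.03924956]
top rim [-0.0685 -0.1402] [0.0652 0.1242] far handle 66 [-0.0025 -0.1149] [-0.0103 -0.1402] [ 0.0061 -0.0917]
  band -0.075 17 -0.0678 -0.0351
  band 0.05 87 -0.0681 0.0652
scene rim [-0.0697 -0.1392] [0.0725 0.1313] far handle 87 [ 0.0032 -0.1096] [-0.0063 -0.1392] [ 0.0103 -0.0805]
  band -0.075 57 -0.0697 0.0688
  band 0.05 75 -0.065 0.0682
```

View pics/c.png

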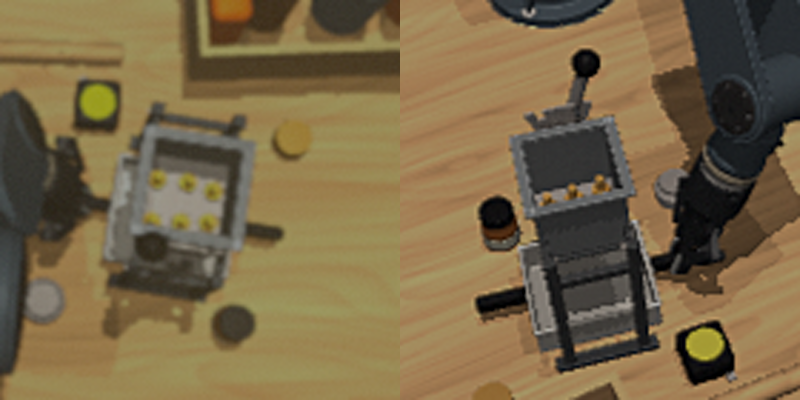

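Both crops show the pan squarely under the hopper: its rim is even on both sides and the far handle ends about 139 mm out. The bystanders are unmoved. I'll release it and back off, then go for the ball.

Request:
{"method": "carry_out", "body": {"commands": [[[0,0,0],[0,0,0]],[[0,0,0],[0,0,0]],[[0,0,0],[0,0,0]]], "jaw": 0}}

```text
clock: 5.9
eef_pos: [0.6025, -0.0682, 0.0223]
orientation: [[0.182, 0.981, -0.067], [0.904, -0.194, -0.382], [-0.387, 0.009, -0.922]]
wrist_force: [-0.3, -0.7, -0.2]
opening: 0.0428
grip_force: 0.0
```

Request:
{"method": "carry_out", "body": {"commands": [[[0,0,-3],[0,0,0]],[[0,0,-8],[0,0,0]],[[0,0,-14],[0,0,0]],[[0,0,-20],[0,0,0]],[[0,0,-26],[0,0,0]]]}}

```text
clock: 6.52
eef_pos: [0.6196, 0.0316, 0.2637]
orientation: [[0.182, 0.981, -0.067], [0.904, -0.194, -0.381], [-0.387, 0.008, -0.922]]
wrist_force: [1.9, -0.3, -0.5]
opening: 0.0428
grip_force: 0.0
```

```bash
python3 - <<'E'
from h import *
print(gp())
for n in("top","scene"):
    W=cloud(n,robot.snapshot(n)[1]); c=hop(-.078,.0384,0)
    P=sel(W,(c[0]-.03,c[0]+.03),(c[1]-.03,c[1]+.03),(.309,.35))
    # sphere fit radius 16mm
    from scipy.optimize import least_squares
    r=least_squares(lambda m:np.linalg.norm(P-m,axis=1)-.016,[*c[:2],.32],loss="soft_l1",f_scale=.002);print(n,len(P),r.x.round(4),"exp",c[:2].round(4))
E
```

```text
[0.62087073 0.03869274 0.2809806 ]
top 102 [ 0.5105 -0.1213  0.3209] exp [ 0.511  -0.1211]
scene 85 [ 0.512  -0.1214  0.3217] exp [ 0.511  -0.1211]
```

Ball measured at (0.511,-0.121,0.321) by both cameras, as expected from the geometry.

```bash
python3 - <<'E'
from h import *
go([.511,-.121,.40],YH,0)
go([.511,-.121,.323],YH,0)
E
```

```text
t 6.62 shift [-20.33  -7.89  -3.85] rot [ 0.024  0.394 -0.   ] F [ 1.4 -0.1 -0.1] open 0.0427
t 6.62 shift [-17.37  -8.07   3.26] rot [ 0.024  0.394 -0.   ] F [ 1.4 -0.1 -0.1] open 0.0427
```

Request:
{"method": "carry_out", "body": {"commands": [[[-2,0,-6],[0,0.13,0]],[[-8,-2,-8],[0.02,0.26,0]],[[-13,-4,-7],[0.02,0.394,0]],[[-17,-6,-5.5],[0.024,0.394,0]],[[-20.3,-7.9,-4],[0.024,0.394,0]]], "jaw": 0.6}}

```text
clock: 7.25
eef_pos: [0.5064, -0.1242, 0.3766]
orientation: [[0.201, 0.979, -0.015], [0.98, -0.201, -0.001], [-0.004, -0.015, -1.0]]
wrist_force: [-0.5, -0.6, 0.2]
opening: 0.0684
grip_force: 0.0
```

Request:
{"method": "carry_out", "body": {"commands": [[[0,0,0],[0,0,0]],[[0,0,0],[0,0,0]],[[0,0,0],[0,0,0]]]}}

```text
clock: 7.62
eef_pos: [0.5086, -0.1213, 0.3763]
orientation: [[0.198, 0.98, -0.016], [0.98, -0.198, -0.0], [-0.003, -0.015, -1.0]]
wrist_force: [-0.1, -0.3, -0.1]
opening: 0.0683
grip_force: 0.0
```

```bash
python3 - <<'E'
from h import *
go([.511,-.121,.323],YH,0); print(gp())
E
```

```text
t 7.62 shift [0.1  0.34 7.2 ] rot [-0.015  0.003 -0.002] F [-0.1 -0.3 -0.1] open 0.0683
[ 0.50884405 -0.12130624  0.39500725]
```

Request:
{"method": "carry_out", "body": {"commands": [[[0.1,0.3,2.5],[-0.015,0,0]],[[0.1,0.3,5],[-0.015,0,0]],[[0.1,0.3,7.4],[-0.015,0,0]],[[0.1,0.3,7.4],[-0.015,0,0]]]}}

```text
clock: 8.12
eef_pos: [0.5093, -0.1203, 0.3006]
orientation: [[0.197, 0.98, -0.005], [0.98, -0.197, -0.001], [-0.002, -0.005, -1.0]]
wrist_force: [0.7, 0.7, 0.5]
opening: 0.0681
grip_force: 0.0
```

Request:
{"method": "carry_out", "body": {"commands": [[[0,0,0],[0,0,0]],[[0,0,0],[0,0,0]],[[0,0,0],[0,0,0]],[[0,0,0],[0,0,0]]], "jaw": -1, "squeeze": 45}}

```text
clock: 8.62
eef_pos: [0.5119, -0.1222, 0.3042]
orientation: [[0.199, 0.98, 0.005], [0.98, -0.199, -0.005], [-0.004, 0.005, -1.0]]
wrist_force: [3.8, 0.8, 5.0]
opening: 0.0297
grip_force: 44.5
```

```bash
python3 - <<'E'
from h import *
s=robot.read_state();R=s["orientation"];print(gp(),s["opening"])
f=lambda a,r: hop(-.078,r*np.sin(a),.205+r*np.cos(a))
for a,r in((.32,.129),(.32,.1365),(.2,.1365),(.08,.1365),(-.04,.1365),(-.16,.1365),(-.25,.1365),(-.32,.1365)):
    print(a,r,(R.T@(f(a,r)-f(.32,.122))*100).round(2))
E
```

```text
[ 0.51177514 -0.12212897  0.32287193] 0.029708097762750525
0.32 0.129 [ 0.22  0.   -0.67]
0.32 0.1365 [ 0.45  0.01 -1.38]
0.2 0.1365 [-1.13  0.01 -1.79]
0.08 0.1365 [-2.75  0.02 -2.01]
-0.04 0.1365 [-4.39  0.03 -2.04]
-0.16 0.1365 [-6.02  0.03 -1.87]
-0.25 0.1365 [-7.22  0.03 -1.62]
-0.32 0.1365 [-8.14  0.04 -1.34]
```

Request:
{"method": "carry_out", "body": {"commands": [[[0.1,0,-0.4],[0,0,0]],[[0.25,0,-0.8],[0,0,0]],[[0.4,0,-1.2],[0,0,0]],[[0.45,0,-1.45],[0,0,0]],[[0.45,0,-1.45],[0,0,0]]]}}

```text
clock: 9.25
eef_pos: [0.5122, -0.1185, 0.3167]
orientation: [[0.199, 0.98, 0.002], [0.98, -0.199, -0.006], [-0.005, 0.003, -1.0]]
wrist_force: [5.7, -1.4, -4.6]
opening: 0.0298
grip_force: 44.8
```

```bash
python3 - <<'E'
from h import *
s=robot.read_state();g=gp();d=g-hop(-.078,0,.205);print(g,s["wrist_force"],"r",np.linalg.norm(d))
d,p=robot.snapshot("scene")[::-1];cv2.imwrite("pics/d.png",cv2.resize(p[130:230,210:350],(700,500),interpolation=cv2.INTER_CUBIC))
E
```

```text
[ 0.51214294 -0.11836725  0.33536341] [ 5.68515653 -1.42049349 -4.63122058] r 0.13674274495290847
```

Request:
{"method": "carry_out", "body": {"commands": [[[0.06,0,-0.2],[0,0,0]],[[0.06,0,-0.2],[0,0,0]],[[-0.7,0,-0.42],[0,0,0]],[[-1.55,0,-0.62],[0,0,0]],[[-1.55,0,-0.62],[0,0,0]]]}}

```text
clock: 9.93
eef_pos: [0.5089, -0.1334, 0.3225]
orientation: [[0.201, 0.98, 0.002], [0.98, -0.201, -0.004], [-0.003, 0.002, -1.0]]
wrist_force: [5.9, -1.7, -5.5]
opening: 0.0297
grip_force: 44.8
```

```bash
python3 - <<'E'
from h import *
s=robot.read_state();g=gp();d=g-hop(-.078,0,.205);print(g,s["wrist_force"],"r",np.linalg.norm(d))
c=np.array([np.cos(YH),np.sin(YH)]);print("lean",np.arctan2(d[:2]@[-np.sin(YH),np.cos(YH)],d[2]))
E
```

```text
[ 0.50891541 -0.13332944  0.34123449] [ 5.87410749 -1.67698104 -5.46756353] r 0.13868821225037103
lean 0.18837187344136955
```

Request:
{"method": "carry_out", "body": {"commands": [[[-1.6,0,-0.2],[0,0,0]],[[-3.2,0,-0.25],[0,0,0]],[[-4.8,0,-0.08],[0,0,0]],[[-6.0,0,0.17],[0,0,0]],[[-6.9,0,0.42],[0,0,0]]]}}

```text
clock: 10.55
eef_pos: [0.4955, -0.2001, 0.3185]
orientation: [[0.2, 0.98, 0.002], [0.98, -0.2, -0.002], [-0.001, 0.003, -1.0]]
wrist_force: [7.1, 0.9, -3.2]
opening: 0.0292
grip_force: 44.6
```

Request:
{"method": "carry_out", "body": {"commands": [[[0,0,0],[0,0,0]],[[0,0,0],[0,0,0]]]}}

```text
clock: 10.8
eef_pos: [0.4955, -0.2, 0.3185]
orientation: [[0.2, 0.98, 0.002], [0.98, -0.2, -0.002], [-0.002, 0.003, -1.0]]
wrist_force: [7.4, 0.4, -4.3]
opening: 0.029
grip_force: 45.0
```

```bash
cat >> h.py <<'E'
def lever():
    s=robot.read_state();g=gp();d=g-hop(-.078,0,.205);print(g,s["wrist_force"].round(1),"r",np.linalg.norm(d),"lean",np.arctan2(d[:2]@[-np.sin(YH),np.cos(YH)],d[2]),"open",s["opening"],s["clock"])
E
python3 - <<'E'
from h import *
lever()
p,d=robot.snapshot("scene");q,_=robot.snapshot("top");cv2.imwrite("pics/e.png",np.hstack([cv2.resize(p[145:285,205:345],(400,400)),cv2.resize(q[140:280,320:460],(400,400))]))
E
```

```text
[ 0.49544247 -0.19993003  0.33717792] [ 7.4  0.4 -4.3] r 0.13868397410262073 lean -0.30751809708084127 open 0.028993653212768162 10.8
```

View pics/e.png

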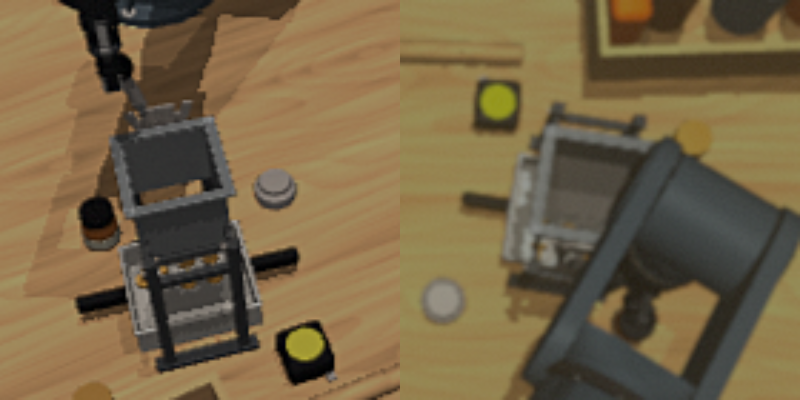

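The floor is open, the hopper is empty and the studs lie in the pan at left crop (150–220, 260–285). Now I'll nudge the lever the last bit and lower the pin into the notch.

Request:
{"method": "carry_out", "body": {"commands": [[[-0.15,0,0.03],[0,0,0]],[[-0.3,0,0.08],[0,0,0]],[[-0.3,0,0.08],[0,0,0]]]}}

```text
clock: 11.28
eef_pos: [0.495, -0.2026, 0.3178]
orientation: [[0.199, 0.98, 0.002], [0.98, -0.199, -0.002], [-0.001, 0.003, -1.0]]
wrist_force: [7.8, 0.4, -3.6]
opening: 0.0293
grip_force: 45.0
```

```bash
python3 -c "
from h import *
lever()"
```

```text
[ 0.49491167 -0.20252813  0.33645576] [ 7.8  0.4 -3.6] r 0.13882550706457988 lean -0.32729917328224767 open 0.029301885699555535 11.275
```

Request:
{"method": "carry_out", "body": {"commands": [[[0.15,0,0.45],[0,0,0]],[[0.3,0,0.9],[0,0,0]],[[0.45,0,1.4],[0,0,0]],[[0.45,0,1.4],[0,0,0]]]}}

```text
clock: 11.78
eef_pos: [0.4959, -0.2024, 0.3053]
orientation: [[0.199, 0.98, 0.004], [0.98, -0.199, -0.012], [-0.011, 0.006, -1.0]]
wrist_force: [4.3, -7.7, -1.6]
opening: 0.0293
grip_force: 44.9
```

```bash
python3 -c "
from h import *
lever()"
```

```text
[ 0.4957865  -0.20219393  0.32402521] [ 4.3 -7.7 -1.6] r 0.1269467081436412 lean -0.35506137502662743 open 0.029279480863518857 11.775
```

Request:
{"method": "carry_out", "body": {"commands": [[[-0.2,0,0.05],[0,0,0]],[[-0.2,0,0.05],[0,0,0]]]}}

```text
clock: 12.02
eef_pos: [0.4958, -0.2032, 0.3051]
orientation: [[0.2, 0.98, 0.004], [0.98, -0.2, -0.009], [-0.008, 0.006, -1.0]]
wrist_force: [4.3, -3.7, 0.4]
opening: 0.0292
grip_force: 45.0
```

Request:
{"method": "carry_out", "body": {"commands": [[[0,0,0],[0,0,0]],[[0,0,0],[0,0,0]],[[0,0,0],[0,0,0]]], "jaw": 0.6}}

```text
clock: 12.4
eef_pos: [0.4931, -0.2002, 0.3035]
orientation: [[0.199, 0.98, -0.003], [0.98, -0.199, -0.002], [-0.003, -0.002, -1.0]]
wrist_force: [0.3, 0.3, -0.2]
opening: 0.0683
grip_force: 0.0
```

Request:
{"method": "carry_out", "body": {"commands": [[[0,0,-4],[0,0,0]],[[0,0,-9],[0,0,0]],[[3,0,-10],[0,0,0]],[[9,0,-10],[0,0,0]],[[15,0,-10],[0,0,0]]]}}

```text
clock: 13.02
eef_pos: [0.5237, -0.0521, 0.4035]
orientation: [[0.201, 0.98, -0.001], [0.98, -0.201, -0.004], [-0.004, -0.001, -1.0]]
wrist_force: [1.6, -0.4, -0.2]
opening: 0.0683
grip_force: 0.0
```

Request:
{"method": "carry_out", "body": {"commands": [[[6,0,0],[0,0,0]],[[12,1,0],[0,0,0]],[[18,2,0],[0,-0.13,0]],[[22,3,0],[0,-0.26,0]],[[22,3,0],[0,-0.4,0]]], "jaw": 0}}

```text
clock: 13.65
eef_pos: [0.5974, 0.1594, 0.402]
orientation: [[0.179, 0.981, -0.078], [0.9, -0.195, -0.389], [-0.397, -0.0, -0.918]]
wrist_force: [-0.7, -0.5, -1.2]
opening: 0.0427
grip_force: 0.0
```

```bash
python3 - <<'E'
from h import *
from scipy.optimize import least_squares
print(gp(),robot.read_state()["clock"]);im=[]
for n in("top","scene"):
    p,d=robot.snapshot(n);W=cloud(n,d); c=hop(-.078,-.0384,0)
    P=sel(W,(c[0]-.03,c[0]+.03),(c[1]-.035,c[1]+.035),(.309,.36))
    r=least_squares(lambda m:np.linalg.norm(P-m,axis=1)-.016,[*c[:2],.32],loss="soft_l1",f_scale=.002);print(n,len(P),r.x.round(4),"exp",c[:2].round(4))
    im.append(cv2.resize(p[140:280,320:460] if n=="top" else p[145:285,205:345],(400,400),interpolation=cv2.INTER_CUBIC))
    P=sel(W,(.4,.8),(-.4,.1),(.034,.06));q=(P[:,:2]-C)@np.array([[np.cos(YH),-np.sin(YH)],[np.sin(YH),np.cos(YH)]])
    for s in(1,-1):
        h=q[(abs(q[:,0])<.03)&(q[:,1]*s>.08)&(q[:,1]*s<.16)];print(" handle",s,len(h),h.mean(0).round(4),h.min(0).round(4),h.max(0).round(4))
cv2.imwrite("pics/f.png",np.hstack(im))
pan(*C,YH,.16);pan(*C,YH,.038)
E
```

```text
[0.59889095 0.16663699 0.41918462] 13.65
top 104 [ 0.4961 -0.1948  0.3209] exp [ 0.496  -0.1964]
 handle 1 73 [-0.0023  0.1073] [-0.0098  0.0803] [0.0062 0.1347]
 handle -1 64 [-0.0019 -0.1148] [-0.0097 -0.138 ] [ 0.007  -0.0915]
scene 87 [ 0.4975 -0.1948  0.3219] exp [ 0.496  -0.1964]
 handle 1 73 [0.0033 0.1075] [-0.0074  0.0805] [0.0107 0.1345]
 handle -1 88 [ 0.004  -0.1097] [-0.0068 -0.139 ] [ 0.0132 -0.0805]
t 13.75 shift [-10.53   5.    32.46] rot [-0.004  0.006  0.004] F [ 0.   0.  -0.8] open 0.0425
t 13.75 shift [-5.72  5.07 43.67] rot [-0.004  0.006  0.004] F [ 0.   0.  -0.8] open 0.0425
```

View pics/f.png

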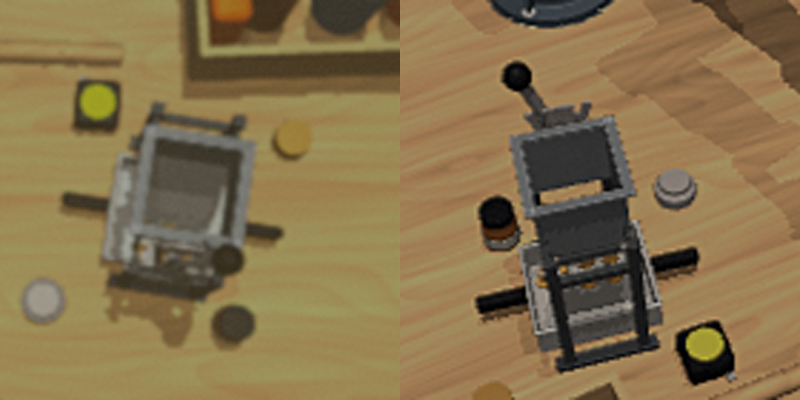

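Ball at z=0.321 on the open side, so the pin is seated. The pan hasn't moved. I'll regrasp the handle and draw it out.

Request:
{"method": "carry_out", "body": {"commands": [[[-2,1.5,6],[0,0,0]],[[-4,3,12],[0,0,0]],[[-5.7,4.5,18],[0,0,0]],[[-5.7,5.05,24],[0,0,0]],[[-5.7,5.05,30],[0,0,0]]]}}

```text
clock: 14.38
eef_pos: [0.6127, -0.0228, 0.1502]
orientation: [[0.188, 0.979, -0.077], [0.901, -0.203, -0.383], [-0.391, 0.003, -0.921]]
wrist_force: [0.9, 0.0, 1.0]
opening: 0.0426
grip_force: 0.0
```

Request:
{"method": "carry_out", "body": {"commands": [[[0,0,0],[0,0,0]],[[0,0,0],[0,0,0]]]}}

```text
clock: 14.62
eef_pos: [0.614, -0.0205, 0.1527]
orientation: [[0.186, 0.98, -0.076], [0.901, -0.2, -0.384], [-0.392, 0.003, -0.92]]
wrist_force: [1.0, 0.1, -0.1]
opening: 0.0426
grip_force: 0.0
```

```bash
python3 -c "
from h import *
pan(*C,YH,.038)"
```

```text
t 14.62 shift [ 0.43 -0.35 14.15] rot [ 0.001  0.003 -0.006] F [ 1.   0.1 -0.1] open 0.0426
```

Request:
{"method": "carry_out", "body": {"commands": [[[0.4,-0.35,4],[0,0,0]],[[0.4,-0.35,8],[0,0,0]],[[0.4,-0.35,11],[0,0,0]],[[0.4,-0.35,13],[0,0,0]],[[0.4,-0.35,14],[0,0,0]]]}}

```text
clock: 15.25
eef_pos: [0.6005, -0.0696, 0.0213]
orientation: [[0.184, 0.98, -0.075], [0.901, -0.199, -0.385], [-0.393, 0.003, -0.92]]
wrist_force: [0.5, -0.6, 0.2]
opening: 0.0427
grip_force: 0.0
```

Request:
{"method": "carry_out", "body": {"commands": [[[0,0,0],[0,0,0]],[[0,0,0],[0,0,0]],[[0,0,0],[0,0,0]],[[0,0,0],[0,0,0]]], "jaw": -1, "squeeze": 50}}

```text
clock: 15.75
eef_pos: [0.6006, -0.0694, 0.0215]
orientation: [[0.183, 0.98, -0.075], [0.901, -0.198, -0.385], [-0.393, 0.003, -0.92]]
wrist_force: [1.7, 2.2, 4.8]
opening: 0.0151
grip_force: 50.3
```

```bash
python3 - <<'E'
from h import *
pan(*C,YH,.038)
R=robot.read_state()["orientation"];y=hop(0,1,0)-hop(0,0,0)
print(R.T@y*30)
E
```

```text
t 15.75 shift [-0.05  0.03  0.1 ] rot [ 0.002  0.003 -0.003] F [1.7 2.2 4.8] open 0.0151
[ 27.59142017  -0.06550951 -11.77748876]
```

Request:
{"method": "carry_out", "body": {"commands": [[[0.9,0,-0.5],[0,0,0]],[[2.2,0,-1.1],[0,0,0]],[[4,0,-1.85],[0,0,0]],[[6,0,-2.7],[0,0,0]],[[8,0,-3.55],[0,0,0]]]}}

```text
clock: 16.38
eef_pos: [0.6166, 0.0178, 0.0215]
orientation: [[0.182, 0.98, -0.079], [0.901, -0.198, -0.385], [-0.393, -0.001, -0.919]]
wrist_force: [-0.6, -4.4, 0.5]
opening: 0.0152
grip_force: 49.5
```

Request:
{"method": "carry_out", "body": {"commands": [[[2,0,-0.85],[0,0,0]],[[4,0,-1.7],[0,0,0]],[[6,0,-2.55],[0,0,0]],[[8,0,-3.4],[0,0,0]],[[10,0,-4.25],[0,0,0]]]}}

```text
clock: 17.0
eef_pos: [0.6383, 0.1237, 0.0215]
orientation: [[0.183, 0.98, -0.079], [0.901, -0.199, -0.386], [-0.394, -0.0, -0.919]]
wrist_force: [-0.9, -5.6, 2.6]
opening: 0.015
grip_force: 49.6
```

Request:
{"method": "carry_out", "body": {"commands": [[[2,0,-0.85],[0,0,0]],[[4,0,-1.7],[0,0,0]],[[6,0,-2.55],[0,0,0]],[[8,0,-3.4],[0,0,0]],[[9,0,-3.83],[0,0,0]]]}}

```text
clock: 17.62
eef_pos: [0.6576, 0.2197, 0.0215]
orientation: [[0.182, 0.98, -0.078], [0.901, -0.198, -0.386], [-0.394, -0.0, -0.919]]
wrist_force: [-1.7, -6.1, 2.4]
opening: 0.015
grip_force: 49.7
```

```bash
python3 - <<'E'
from h import *
s=robot.read_state();print(gp(),s["wrist_force"],s["opening"])
p,d=robot.snapshot("top");im=[p[140:280,250:460]];W=cloud("top",d)
q=robot.snapshot("scene")[0];im.append(q[145:285,205:415])
cv2.imwrite("pics/g.png",np.vstack([cv2.resize(i,(450,300),interpolation=cv2.INTER_CUBIC) for i in im]))
e=hop(0,.3,0);P=sel(W,(e[0]-.1,e[0]+.1),(e[1]-.1,e[1]+.1),(-.03,.06));P=P[np.hypot(P[:,0]-e[0],P[:,1]-e[1])<.1];r=P[P[:,2]>.036];print(rect(r),np.percentile(r[:,2],[5,50,95]))
E
```

```text
[0.6590894  0.22694353 0.03866935] [-1.7100063  -6.08360705  2.41229588] 0.014958765445975951
(array([636.1, 121. ]), array([198.2, 134.1]), 78.9, 329) [0.03828213 0.04345449 0.0484389 ]
```

View pics/g.png

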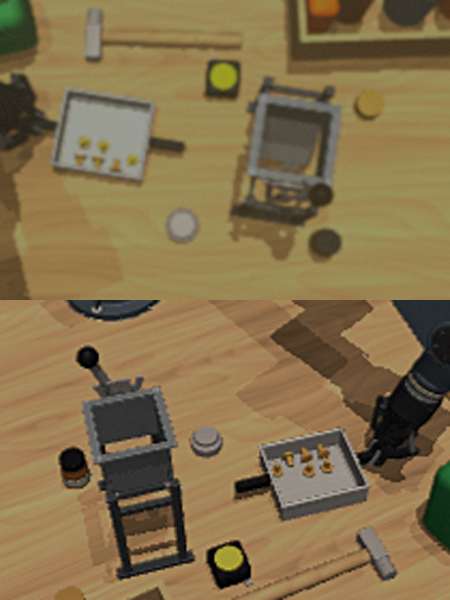

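The pan is clear of the stand with all six studs in it (top crop, 80–132 / 143–165), and the bystanders are unmoved. Now I'll release and retreat.

Request:
{"method": "carry_out", "body": {"commands": [[[0,0,0],[0,0,0]],[[0,0,0],[0,0,0]],[[0,0,0],[0,0,0]]], "jaw": 0}}

```text
clock: 18.1
eef_pos: [0.6575, 0.2184, 0.0208]
orientation: [[0.183, 0.98, -0.079], [0.901, -0.2, -0.384], [-0.392, -0.001, -0.92]]
wrist_force: [0.4, -0.1, -0.3]
opening: 0.0427
grip_force: 0.0
```

Request:
{"method": "carry_out", "body": {"commands": [[[0,0,-2],[0,0,0]],[[0,0,-6],[0,0,0]],[[0,0,-12],[0,0,0]],[[0,0,-17],[0,0,0]],[[0,0,-20],[0,0,0]]]}}

```text
clock: 18.73
eef_pos: [0.6746, 0.2976, 0.2105]
orientation: [[0.185, 0.98, -0.072], [0.903, -0.198, -0.382], [-0.389, 0.006, -0.921]]
wrist_force: [0.0, 0.9, -1.0]
opening: 0.0426
grip_force: 0.0
```

Request:
{"method": "carry_out", "body": {"commands": [[[0,0,0],[0,0,0]],[[0,0,0],[0,0,0]],[[0,0,0],[0,0,0]]]}}

```text
clock: 19.1
eef_pos: [0.6722, 0.2944, 0.2028]
orientation: [[0.182, 0.98, -0.082], [0.9, -0.2, -0.386], [-0.395, -0.004, -0.919]]
wrist_force: [-0.3, 0.9, -0.9]
opening: 0.0426
grip_force: 0.0
```

```bash
python3 - <<'E'
from h import *
p,d=robot.snapshot("top");W=cloud("top",d);e=hop(0,.3,0)
P=sel(W,(e[0]-.1,e[0]+.1),(e[1]-.1,e[1]+.1),(.036,.06));P=P[np.hypot(P[:,0]-e[0],P[:,1]-e[1])<.1];print(rect(P),np.percentile(P[:,2],[5,50,95]),gp())
print(robot.close_job())
E
```

```text
(array([635.8, 120.2]), array([198.7, 134.2]), 79.1, 332) [0.03805381 0.04355452 0.04889936] [0.67396746 0.30163699 0.2201159 ]
the job is handed in; nothing more can be done
None
```

The job is handed in at about 19 s: the pan stands clear of the hopper stand, level and released with all six studs in it, the lever is down in the open notch, and the other things on the bench look undisturbed.

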